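# Set the lens carriage of a focusing bench to its mark and clamp it

### The job

On the focusing bench, free the carriage by swinging the clamp lever all the way out to its open stop, then turn the four-peg handwheel until the pointer on the lens carriage stands exactly opposite the arrow-shaped mark on the scale, tip to tip. Then swing the clamp lever fully home again without losing the setting. Leave the binoculars and the loose lens parts on and beside the bench where they are.

Things in the scene. Friction and masses are not known exactly. Their poses are not given: they have to be found in the camera images.
- bench: Focusing bench, fixed: aluminium plate 285 (x) x 380 (y) x 18 mm on the table, x -100 to +185, y -190 to +190. Origin on its underside; x away from the robot, y along rail and scale. Rail at x +85 with the black lens carriage (lens top 97 mm up) and, from y +100 to +190, a brass barrel (top 98 mm up). White scale ledge with black ticks at x 115 to 180, top 40 mm up.
- wheel (a joint): Angle (rad) of the handwheel about its upright axis, positive counter-clockwise from above; starts between -0.9 and 0.9, stops at +-5.2. The pointer moves 12 mm along the bench's +y per +1 rad. About 1.5 N at the pegs turns it; it stays where it is left.
- wheel_hub (a point): Top centre of the handwheel's hub, on its axis, 98 mm up. Black disc 110 mm across, upper face 62 mm up; on it a round hub 32 mm across, 36 mm high, and four upright steel pegs 12 mm across, tops 97 mm up, on a 45 mm radius, 90 deg apart (52 mm clear between). Push the pegs sideways, or grip the hub with the fingers between pegs.
- wheel_peg (a point): Top centre of one of the four pegs (the other three follow at 90 deg steps about the hub).
- pointer_tip (a point): Tip of the flat dark steel arrow on the lens carriage, 32 mm wide, pointing along the bench's +x to the scale, 46 mm above the table. Moves along the bench's y with the wheel.
- mark_tip (a point): Tip of the arrow-shaped mark: a dark steel rider 24 x 32 x 18 mm with a 32 mm wide tooth pointing along the bench's -x, fixed on the scale ledge left or right of the pointer; axes as the bench's. The two tips clear each other by 3 mm in x. The other rider, a plain block without a tooth, is not the mark.
- clamp (a joint): Angle (rad) of the clamp lever about its upright axis: 0 = home (clamped, lever along the bench's +y, at its stop), 1.57 = open (lever along the bench's -x, towards the robot, at its stop); grows counter-clockwise from above. Stays where it is left, about 1.5 N at the knob moves it.
- clamp_pivot (a point): Top of the lever's hub on its axis, 74 mm above the table; hub 36 mm across.
- clamp_knob (a point): Top centre of the upright black knob at the lever's end, 85 mm from the pivot axis; knob 24 mm across, 56 to 100 mm above the table. Lever bar 14 mm wide, 58 to 70 mm above the table.
- eyecup: Loose black rubber-like ring 42 mm across, 16 mm high, lying on the bench plate (18 mm up) below the clamp lever's sweep. Bystander. Origin at its underside.
- lens_cell: Loose brass lens cell 44 mm across, 15 mm high, lying on the bench plate (18 mm up) between wheel and lever. Bystander. Origin at its underside.
- binoculars: Pair of black and brass binoculars standing upright on the table to the right of the bench, about 125 x 55 mm, 150 mm tall. Bystander. Origin at its underside.
- objective: Black objective barrel 56 mm across, 45 mm high, standing on the table to the right of the bench. Bystander. Origin at its underside.

How it is judged:
By the outcome, as a careful person would: the job done as asked, in the order asked, and still so for the second after the job is handed in, with the robot touching nothing.
It also fails if it takes over 59 s, if anything falls off the work surface, if the arm or the gripper's body presses on something with over 40 N, if the wrist force passes 120 N, or if a joint passes its speed limit or range.

### The arm

A 6-joint arm with a two-finger parallel gripper is mounted at the origin on the work surface. World frame = base frame: x ahead of the robot, y to its left, z up, the work surface at z = 0. Lengths are in mm, angles in degrees, forces in N, time in s.
With the tool pointing down it reaches from about 350 to 850 mm from the base axis. Payload 8.1 kg.
Tool frame: the origin (TCP) lies midway between the tips of the shut fingers; the grasp point (between the pads) lies 19 mm behind it; z points along the fingers, y is the line along which they close (so a half turn about z gives the same grasp; the last joint's range is limited). The gripper opens to 85 mm and grips with 20 to 120 N. Pads are 22 mm wide; open, the fingers measure 114 mm over their backs; the gripper's body (76 mm by 85 mm) begins 54 mm behind the grasp point. The pads swing forward as they close: fully open they stand 13 mm farther back than shut.
Start: joints at [62.372, 7.471, 85.268, -0, 87.261, -4.893], TCP at [231.861, 553.395, 207.292] pointing down, gripper open.
Joint ranges: [-169.43, 169.43], [-51.17, 129.36], [1.28, 143.12], [-76.62, 256.62], [0, 156.53], [-152.29, 152.29]. Speed limits (degrees/s): [136.94, 136.94, 159.86, 180, 180, 180].

### API

Orientations are given as [roll, pitch, yaw] about the fixed x, y, z axes, in that order (R = Rz(yaw) Ry(pitch) Rx(roll)).
In Python, from bench import sensors, optics, r gives the robot as it stands.
- The arm moves only by the tool apply_moves, never from a script. Its argument "targets" is a list of rows, each a list of 7 numbers: the shift along the tool's x, y, z in mm, then the turn, a rotation vector about the tool's x, y, z in rad, then the closure, from 0 (fully open) to 1 (shut). In form: [[x, y, z, wx, wy, wz, claw], ...]. A call has 1 to 20 rows; each row shifts and turns the commanded pose from where the row before left it, along the tool's axes as they then stand; what a row does not reach is not made up. A row lasts 1/8 s, in which the tool goes at most 62.5 mm and 10.7 degrees, less where a joint would pass 70% of its speed; a pose out of reach is approached as far as the arm can. A call is refused whole if a number of a shift passes 62.5 or a number of a turn 0.188, either way. A call with a gripper value outside its range is refused whole. The fingers move at their own pace and stop on an object; "force" is the grip in N (left out, the last holds). Time passes only in rows, so rows that do not move let the fingers close. It gives the time, the measured TCP pose, the force, the opening and the grip force at its end, in the units of the state.
- sensors.sense(): the state, without advancing time (a new reading comes with each control period).
- optics.snapshot(name): name is "scene" or "top" or "wrist"; returns the picture (480x640x3 uint8, red, green, blue); there is no depth.
- optics.get_calibration(name): a dict with "camera_matrix" (3x3 intrinsics, pixels), "dist_coeffs" ([k1, k2, p1, p2, k3] as OpenCV has them; the pictures are not rectified), "pose" (4x4, takes a point from camera to world coordinates). Camera axes: x right, y down, z forward; pixel columns grow to the right and rows downward; lengths in mm; the calibration is good to about 2 mm. A picture is of the moment at which its call begins: read the wrist's pose just before it. get_calibration takes no time and is no camera call; for the wrist camera it gives the pose at the moment of the call.
- r.hand_in(): hands the job in; it is judged then, once.
The state is a dict: "time": time; "joint_pos": joint angles; "qd": joint speeds; "joint_efforts": joint torques, N m; "tool_pos": TCP position; "tcp_rot": TCP orientation; "ft_force": force on the tool from outside, world axes, zero at the start; "wrist_torque": the same for the moment, N m; "finger_gap": finger opening in mm; "grip_force": force on a finger pad.
Only numpy, scipy, OpenCV 4.12 (cv2) and the standard library are available. Lean on these libraries where they do the work, as an engineer would, in place of code of your own. Each camera call takes 0.05 s, during which the arm holds its last target. There are 200 camera calls.

## Working session

There is one attempt and no reset: what is moved stays moved. The work goes in short steps, Python scripts to look and compute and a tool call to move; the robot and the scene stay as the last step left them, time stands still between calls to the robot, and variables do not carry over. Pictures are saved under pics/ and viewed, at most 10 in all, crops included, and the job is handed in when it is done.

Besides the shell and the picture viewer there is one more tool, called after "Call:" as name([rows], argument=value, ...), one row to a line, values as JSON. apply_moves: Moves the arm, as the interface text tells. Its arguments: {"type":"object","properties":{"targets":{"type":"array"},"force":{"type":"number"}},"required":["targets"]}

```bash
mkdir -p pics; ls
python3 - <<'E'
from bench import sensors, optics, r
import cv2
for n in("top","scene"):
    i=optics.snapshot(n); cv2.imwrite(f"pics/{n}0.png",i[:,:,::-1]); c=optics.get_calibration(n); print(n,c)
print(sensors.sense())
E
```

```text
pics
top {'camera_matrix': array([[577.42807024,   0.        , 316.70947307],
       [  0.        , 577.42807024, 242.11948704],
       [  0.        ,   0.        ,   1.        ]]), 'dist_coeffs': array([-0.06482125,  0.        ,  0.        ,  0.        ,  0.        ]), 'pose': array([[-1.52785992e-02, -9.82013062e-01,  1.88193809e-01,
         3.60858281e+02],
       [-9.99815389e-01,  1.71977342e-02,  8.56893789e-03,
        -1.26526122e+02],
       [-1.16513160e-02, -1.88028144e-01, -9.82094529e-01,
         1.41390982e+03],
       [ 0.00000000e+00,  0.00000000e+00,  0.00000000e+00,
         1.00000000e+00]])}
scene {'camera_matrix': array([[515.68175491,   0.        , 320.14286679],
       [  0.        , 515.68175491, 238.64270608],
       [  0.        ,   0.        ,   1.        ]]), 'dist_coeffs': array([0.00250311, 0.        , 0.        , 0.        , 0.        ]), 'pose': array([[-5.31971709e-01,  7.30977961e-01, -4.27407676e-01,
         1.05004745e+03],
       [ 8.46725256e-01,  4.63921608e-01, -2.60447851e-01,
         1.48789446e+02],
       [ 7.90201682e-03, -5.00447762e-01, -8.65730671e-01,
         9.47964182e+02],
       [ 0.00000000e+00,  0.00000000e+00,  0.00000000e+00,
         1.00000000e+00]])}
{'time': 0.1, 'joint_pos': array([ 6.23714551e+01,  7.51259490e+00,  8.53236943e+01, -6.82666429e-04,
        8.72618700e+01, -4.89352194e+00]), 'qd': array([-0.07312023, -0.10177094, -0.02331992,  0.01527381, -0.06483412,
       -0.10529362]), 'joint_efforts': array([ 7.53635086e-04, -5.70948565e+01, -5.01944983e+01, -1.75602208e-04,
        8.14482453e-03,  7.14646058e-05]), 'tool_pos': array([231.61671806, 552.90214578, 206.32418634]), 'tcp_rot': array([-1.79902140e+02, -7.69404668e-03,  1.57265004e+02]), 'ft_force': array([-0.72374367, -0.5592761 ,  0.084785  ]), 'wrist_torque': array([-0.03848411, -0.00847285,  0.00535122]), 'grip_force': 0.0, 'finger_gap': 85.24286972935664}
```

View pics/top0.png

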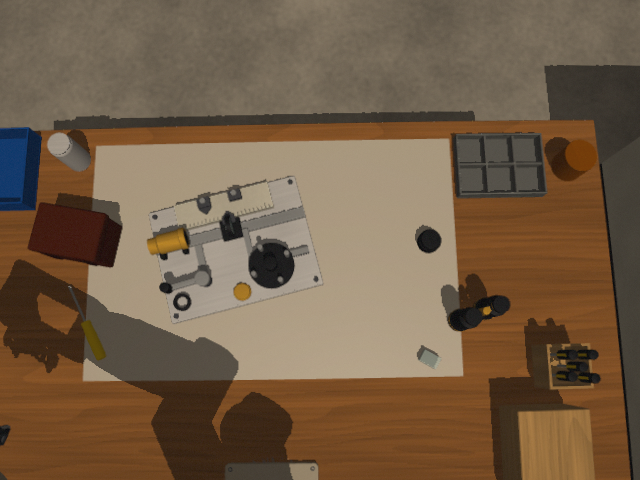

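View pics/scene0.png

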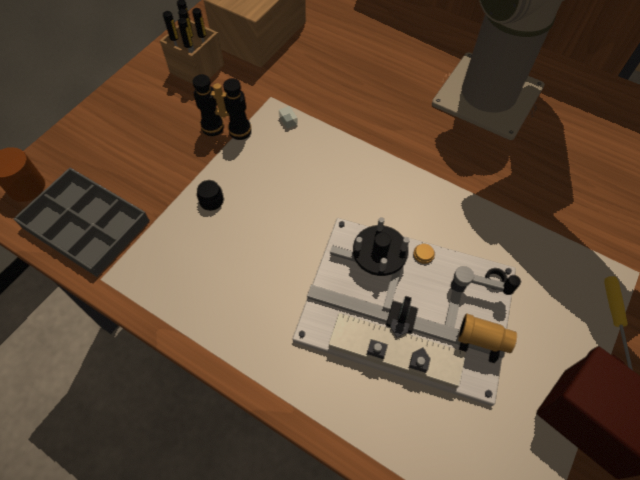

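```bash
cat > h.py <<'E'
import numpy as np, cv2
from bench import sensors, optics, r
def ray(n,uv,c=None):
    c=c or optics.get_calibration(n)
    p=cv2.undistortPoints(np.array([[uv]],float),c["camera_matrix"],c["dist_coeffs"])[0,0]
    T=c["pose"]; return T[:3,3],T[:3,:3]@np.array([p[0],p[1],1])
def plane(n,uv,z,c=None):
    o,d=ray(n,uv,c); return o+d*(z-o[2])/d[2]
def proj(n,P,c=None):
    c=c or optics.get_calibration(n); T=np.linalg.inv(c["pose"])
    return cv2.projectPoints(np.atleast_2d(np.array(P,float)),cv2.Rodrigues(T[:3,:3])[0],T[:3,3],c["camera_matrix"],c["dist_coeffs"])[0][:,0]
E
python3 - <<'E'
import cv2
a=cv2.imread("pics/top0.png")[170:330,145:330]; cv2.imwrite("pics/t1.png",cv2.convertScaleAbs(cv2.resize(a,None,fx=3.7,fy=3.7,interpolation=2),alpha=1.7))
a=cv2.imread("pics/scene0.png")[210:405,290:525]; cv2.imwrite("pics/s1.png",cv2.convertScaleAbs(cv2.resize(a,None,fx=3,fy=3,interpolation=2),alpha=1.7))
E
```

```text
(no output)
```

View pics/t1.png

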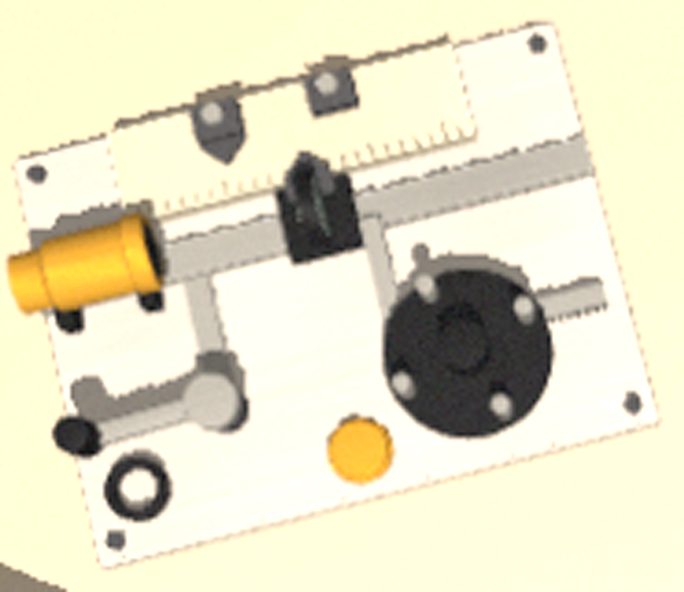

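View pics/s1.png

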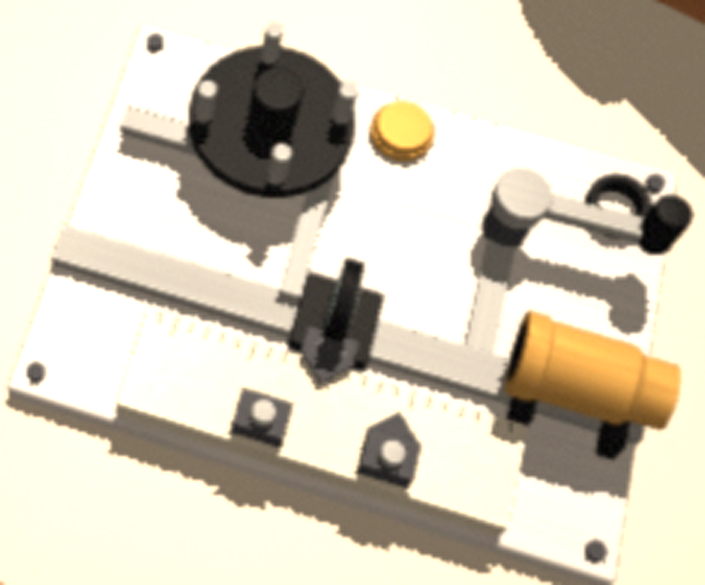

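The crops show: mark (toothed rider) at t1 (229,162), plain rider on the right, pointer at s1 (322,384), clamp lever home with knob at t1 (77,435), wheel hub at t1 (462,340) and pegs at (427,288), (524,307), (501,404), (403,384).

```bash
cat >> h.py <<'E'
tc=lambda u,v:(u/3.7+145-.37,v/3.7+170-.37)
sc=lambda u,v:(u/3+290-.33,v/3+210-.33)
E
python3 - <<'E'
from h import *
np.set_printoptions(precision=1,suppress=True)
C=[plane("top",tc(*p),18)[:2] for p in [(14,160),(550,22),(660,422),(103,567)]]
# local corners
L=np.array([(185,190),(185,-190),(-100,-190),(-100,190)],float)
S=[plane("scene",sc(*p),18)[:2] for p in [(612,580),(10,395),(143,25),(675,180)]]
for X in(C,S,(np.array(C)+S)/2):
    X=np.array(X); a=X-X.mean(0); l=L-L.mean(0)
    th=np.arctan2((l[:,0]*a[:,1]-l[:,1]*a[:,0]).sum(),(l*a).sum())
    R=np.array([[np.cos(th),-np.sin(th)],[np.sin(th),np.cos(th)]]); t=X.mean(0)-R@L.mean(0)
    print(np.degrees(th),t,(X-(L@R.T+t)).ravel())
def show(name,n,uv,z):
    p=plane(n,uv,z)[:2]; print(name,n,p,"local",R.T@(p-t))
show("hub","top",tc(462,340),98);show("hub","scene",sc(279,90),98)
for p in [(427,286),(524,305),(501,402),(403,382)]: show("peg","top",tc(*p),97)
for p in [(273,35),(208,91),(282,153),(348,92)]: show("peg","scene",sc(*p),97)
show("pivot","top",tc(215,402),74);show("pivot","scene",sc(523,197),74)
show("knob","top",tc(75,436),100);show("knob","scene",sc(674,218),100)
show("cell","top",tc(361,450),33);show("eyecup","top",tc(138,487),34)
show("mark46","scene",sc(400,415),58);show("mark","top",tc(229,162),58)
show("mark46","scene",sc(400,415),49);show("mark","top",tc(229,162),49)
show("pointer","scene",sc(322,384),46)
print(t,th)
E
```

```text
13.962979403841622 [576.7  79.3] [ 0.1 -1.6 -1.9  2.6 -0.2  1.2  2.  -2.2]
14.057026606470203 [580.3  80. ] [-3.2 -4.  -0.3  3.4 -1.2  1.5  4.6 -0.9]
14.009907084815378 [578.5  79.6] [-1.6 -2.8 -1.1  3.  -0.7  1.3  3.3 -1.6]
hub top [569.3  -5.3] local [-29.4 -80.2]
hub scene [568.5  -5.2] local [-30.2 -79.9]
peg top [604.1  16.8] local [  9.7 -67.2]
peg top [591.  -44.1] local [ -17.8 -123.1]
peg top [530.1 -29.5] local [-73.3 -94.2]
peg top [543.6  31.6] local [-45.4 -38.2]
peg scene [533.9 -28.5] local [-69.4 -94.1]
peg scene [592.8 -43.1] local [ -15.8 -122.6]
peg scene [606.7  17.9] local [ 12.4 -66.8]
peg scene [545.8  32.4] local [-43.2 -38. ]
pivot top [535.9 153.9] local [-23.3  82.4]
pivot scene [540.9 157.3] local [-17.6  84.4]
knob top [512.5 235.8] local [-26.2 167.5]
knob scene [520.  240.2] local [-17.8 169.9]
cell top [508.4  66.4] local [-71.2   4.1]
eyecup top [486.3 211.6] local [-57.5 150.3]
mark46 scene [702.9 155. ] local [138.9  43. ]
mark top [696.3 151.5] local [131.7  41.2]
mark46 scene [699.4 155.1] local [135.5  43.9]
mark top [698.5 153.3] local [134.3  42.4]
pointer scene [706.1 106.4] local [130.3  -5. ]
[578.5  79.6] 0.2445190065285088
```

```bash
cat >> h.py <<'E'
def go(x,y,z,yaw,n,tool=None):
    """equal row [x,y,z,0,0,wz] n times to reach the pose (tool down)"""
    s=sensors.sense(); p=s["tool_pos"]; y0=s["tcp_rot"][2]
    if tool: p,y0=np.array(tool[:3]),tool[3]
    d=(yaw-y0+180)%360-180; ph=-np.radians(d)/n; c=np.radians(y0)
    dx,dy=x-p[0],y-p[1]
    v=complex(dx*np.cos(c)+dy*np.sin(c),dx*np.sin(c)-dy*np.cos(c))
    v/=sum(np.exp(1j*ph*k) for k in range(n))
    print("row",n,"x",round(v.real,2),round(v.imag,2),round((p[2]-z)/n,2),"wz",round(ph,4))
E
python3 -c "
from h import *
go(505,215,230,104,12)"
```

```text
row 12 x -37.46 -2.54 -1.97 wz 0.0775
```

Call:
apply_moves([
  [-37.5, -2.5, -2, 0, 0, 0.0775, 0],
  [-37.5, -2.5, -2, 0, 0, 0.0775, 0],
  [-37.5, -2.5, -2, 0, 0, 0.0775, 0],
  [-37.5, -2.5, -2, 0, 0, 0.0775, 0],
  [-37.5, -2.5, -2, 0, 0, 0.0775, 0],
  [-37.5, -2.5, -2, 0, 0, 0.0775, 0],
  [-37.5, -2.5, -2, 0, 0, 0.0775, 0],
  [-37.5, -2.5, -2, 0, 0, 0.0775, 0],
  [-37.5, -2.5, -2, 0, 0, 0.0775, 0],
  [-37.5, -2.5, -2, 0, 0, 0.0775, 0],
  [-37.5, -2.5, -2, 0, 0, 0.0775, 0],
  [-37.5, -2.5, -2, 0, 0, 0.0775, 0],
  [0, 0, 0, 0, 0, 0, 0],
  [0, 0, 0, 0, 0, 0, 0],
])

```text
time: 1.85
tool_pos: [505.5, 215.7, 230.9]
tcp_rot: [-180.0, -0.0, 104.0]
ft_force: [-0.9, 0.8, 0.3]
finger_gap: 85.4
grip_force: 0.0
```

Run:
```python
from h import *
np.set_printoptions(precision=1,suppress=True)
c=optics.get_calibration("wrist"); i=optics.snapshot("wrist"); cv2.imwrite("pics/w1.png",cv2.convertScaleAbs(i[:,:,::-1],alpha=1.5)); print(c); print(sensors.sense()["tool_pos"],sensors.sense()["tcp_rot"])
import pickle; pickle.dump(c,open("w1.pkl","wb"))
print(proj("wrist",[(516,238,100),(538.4,155.6,74),(569,-5.2,98)],c))
```

```text
{'camera_matrix': array([[399.5,   0. , 323.5],
       [  0. , 399.5, 233.4],
       [  0. ,   0. ,   1. ]]), 'dist_coeffs': array([-0.1,  0. ,  0. ,  0. ,  0. ]), 'pose': array([[  1. ,   0.2,   0.1, 486.2],
       [  0.2,  -0.9,  -0.3, 293.5],
       [ -0. ,   0.3,  -1. , 396.7],
       [  0. ,   0. ,   0. ,   1. ]])}
[505.4 216.  231. ] [-180.   -0.  104.]
[[344.2 188.8]
 [343.3 278.2]
 [332.1 442.7]]
```

View pics/w1.png

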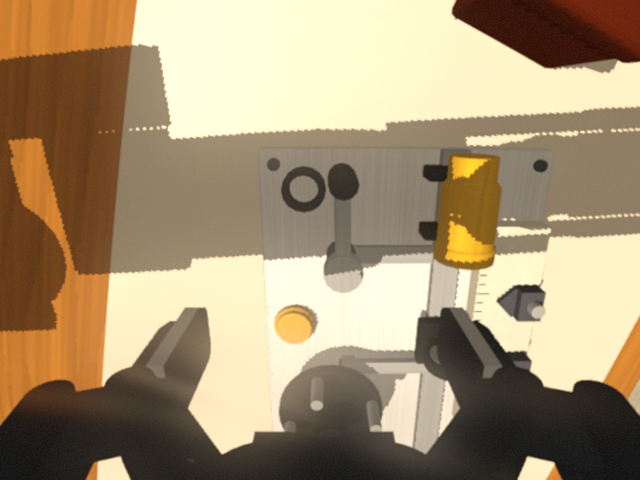

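Knob top sits near (344,188), agreeing with the prediction (344,189); pivot ≈(343,273). Mark tip at (500,302), lever home.

```bash
python3 -c "
from h import *
go(516,238,76,104,5)
c=__import__('pickle').load(open('w1.pkl','rb'))
print(plane('w',(344,188),100,c),plane('w',(343,273),74,c),plane('w',(500,302),50,c))"
```

```text
row 5 x 3.75 3.11 31.0 wz 0.0001
[515.70394834 238.54229448 100.        ] [536.88875934 160.33403547  74.        ] [698.2531376  157.30170541  50.        ]
```

Call:
apply_moves([
  [9.4, 7.8, 15, 0, 0, 0, 0.4],
  [9.4, 7.8, 15, 0, 0, 0, 0.4],
  [0, 0, 30, 0, 0, 0, 0.4],
  [0, 0, 30, 0, 0, 0, 0.4],
  [0, 0, 30, 0, 0, 0, 0.4],
  [0, 0, 20, 0, 0, 0, 0.4],
  [0, 0, 15, 0, 0, 0, 0.4],
  [0, 0, 0, 0, 0, 0, 0.4],
  [0, 0, 0, 0, 0, 0, 1],
  [0, 0, 0, 0, 0, 0, 1],
  [0, 0, 0, 0, 0, 0, 1],
  [0, 0, 0, 0, 0, 0, 1],
  [0, 0, 0, 0, 0, 0, 1],
  [0, 0, 0, 0, 0, 0, 1],
], force=25)

```text
time: 3.65
tool_pos: [516.4, 237.4, 76.3]
tcp_rot: [-180.0, 0.0, 104.0]
ft_force: [0.4, -0.3, 0.2]
finger_gap: 0.2
grip_force: 0.0
```

Run:
```python
from h import *
import pickle
i=optics.snapshot("wrist");j=optics.snapshot("scene")[150:390,290:610]
cv2.imwrite("pics/w2.png",cv2.convertScaleAbs(np.hstack([cv2.resize(i,(440,330)),cv2.resize(j,(360,330),interpolation=2)])[:,:,::-1],alpha=1.5))
```

```text
(no output)
```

View pics/w2.png

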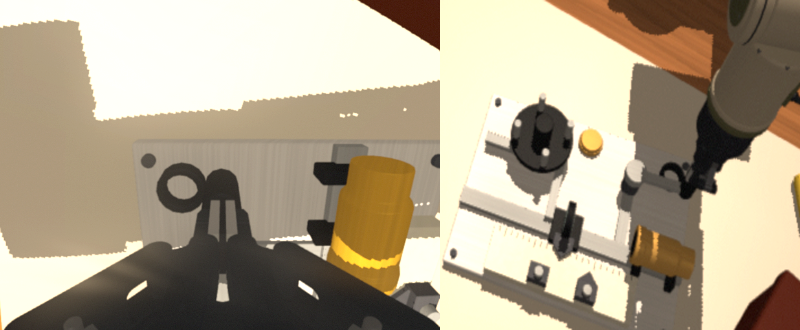

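Run:
```python
from h import *
np.set_printoptions(precision=1,suppress=True)
c=optics.get_calibration("wrist");s=sensors.sense();print(s["tool_pos"],s["joint_pos"])
print(proj("w",[(516,238,100),(516,238,76),(516,238,56),(511,258,100),(538,157,74)],c), c["pose"][:3,3])
for z in(100,76): print(plane("w",(323,262),z,c))
i=optics.snapshot("wrist")[200:400,200:450]
t=optics.snapshot("top")[250:330,130:230]
cv2.imwrite("pics/w3.png",cv2.convertScaleAbs(np.hstack([cv2.resize(i,(450,360),interpolation=2),cv2.resize(t,(350,360),interpolation=2)])[:,:,::-1],alpha=3))
```

```text
[516.4 237.4  76.2] [19.5  8.4 98.3  0.  73.3  5.5]
[[323.1 312.8]
 [323.1 286.7]
 [323.1 269.4]
 [323.  265.2]
 [326.6 427.3]] [496.9 315.3 242. ]
[510.7 259.3 100. ]
[513.  249.8  76. ]
```

View pics/w3.png

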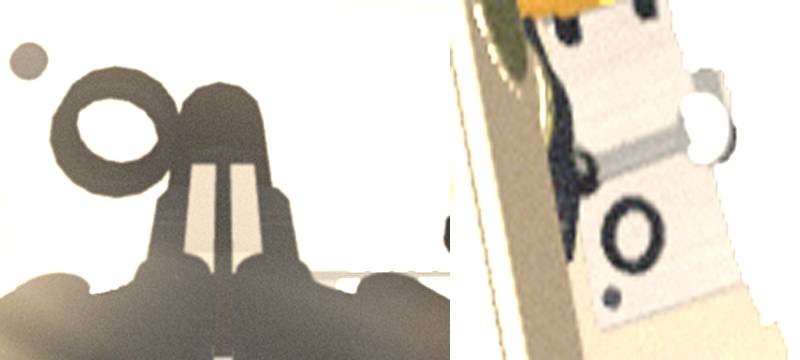

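Call:
apply_moves([
  [0, 0, 0, 0, 0, 0, 0.3],
  [0, 0, 0, 0, 0, 0, 0.3],
  [0, 0, 0, 0, 0, 0, 0.3],
  [0, 0, 0, 0, 0, 0, 0.3],
])

```text
time: 4.35
tool_pos: [516.4, 237.5, 76.2]
tcp_rot: [-180.0, 0.0, 104.0]
ft_force: [0.3, -0.4, 0.3]
finger_gap: 59.6
grip_force: 0.0
```

Run:
```python
from h import *
i=optics.snapshot("wrist")[120:480,60:580]
cv2.imwrite("pics/w4.png",cv2.convertScaleAbs(cv2.resize(i,(780,540),interpolation=2)[:,:,::-1],alpha=3))
```

```text
(no output)
```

View pics/w4.png

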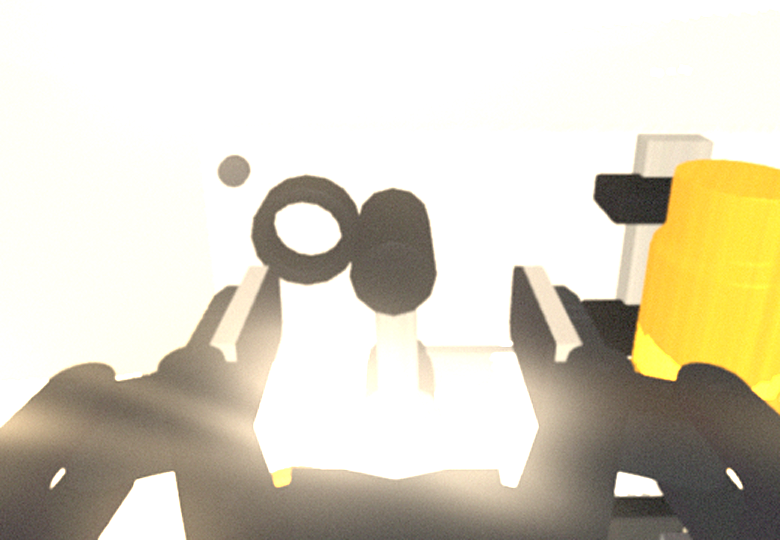

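Run:
```python
from h import *
import pickle
np.set_printoptions(precision=1,suppress=True)
c=optics.get_calibration("wrist");c1=pickle.load(open("w1.pkl","rb"))
for z in(100,90,80,70): print(z,plane("w",(322,304.7),z,c)[:2],plane("w",(344,188),z,c1)[:2],plane("top",tc(72,434),z)[:2],plane("scene",sc(676,216),z)[:2])
a=np.radians(104);u=np.array([np.cos(a),np.sin(a)]);t=np.array([516,238.])
print(proj("w",[(*(t+12*v),z) for z in (100,) for v in(u,-u,[u[1],-u[0]],[-u[1],u[0]])],c))
print("finger tip front",proj("w",[(*(t+11*u+s*30*np.array([u[1],-u[0]])),z) for z in(76,85,110) for s in (-1,1)],c))
g=np.array([[268,520]]); print("seen tips",[(60+x/1.5,120+y/1.5) for x,y in((250,268),(530,268),(573,350),(215,350))])
```

```text
100 [514.7 241.4] [515.7 238.5] [513.8 237.8] [518.1 240.7]
90 [516.  236.2] [516.7 236.7] [515.  240.5] [511.9 241.8]
80 [517.2 231. ] [517.7 234.8] [516.1 243.3] [505.6 242.9]
70 [518.5 225.8] [518.7 233. ] [517.3 246.1] [499.3 244. ]Traceback (most recent call last):
  File "<stdin>", line 7, in <module>
ValueError: operands could not be broadcast together with shapes (2,) (24,)
```

Run:
```python
from h import *
np.set_printoptions(precision=1,suppress=True)
c=optics.get_calibration("wrist")
a=np.radians(104);u=np.array([np.cos(a),np.sin(a)]);w=np.array([u[1],-u[0]]);t=np.array([516.4,237.5])
print("knob",proj("w",[(*(t+12*v),100) for v in(u,-u,w,-w)],c).tolist())
for f in(-11,11):
  for z in(76,86,100,115): print(f,z,proj("w",[(*(t+f*u+s*30*w),z) for s in (-1,1)],c).tolist())
print("seen",[(60+x/1.5,120+y/1.5) for x,y in((265,268),(515,268),(553,350),(237,350))], "knob seen",[(60+x/1.5,120+y/1.5) for x,y in((393,242),(393,315),(350,277),(437,277))])
```

```text
knob [[323.7110362303886, 286.92894638037944], [323.7415813826124, 339.851927495372], [353.6361301102787, 314.017249974503], [293.8169531024547, 314.0637235339432]]
-11 76 [[259.5160156835805, 309.1472550525763], [387.87180548264206, 309.0478231457062]]
-11 86 [[256.13232589326077, 320.13410936775773], [391.2904102754701, 320.0291439040112]]
-11 100 [[250.75922149541717, 337.60757414634173], [396.7189580328543, 337.493718307256]]
-11 115 [[243.98903065871377, 359.67262599293474], [403.5590034164796, 359.54736589591766]]
11 76 [[256.9466336249553, 265.6225070883905], [390.38810717977265, 265.5198313040388]]
11 86 [[253.25598878084304, 274.67952236476793], [394.1123300812485, 274.5709360469311]]
11 100 [[247.35299852109625, 289.1848493928118], [400.069006577915, 289.0667209321453]]
11 115 [[239.83790012270015, 307.68609734136635], [407.65240948259293, 307.555643696517]]
seen [(236.66666666666666, 298.66666666666663), (403.3333333333333, 298.66666666666663), (428.6666666666667, 353.33333333333337), (218.0, 353.33333333333337)] knob seen [(322.0, 281.33333333333337), (322.0, 330.0), (293.33333333333337, 304.66666666666663), (351.3333333333333, 304.66666666666663)]
```

The fingertips in this view are at about z≈101 when shut (knob top at crop (393,277) is still just below them), so the real tips are ~25 mm higher than reported. I go lower with a force check.

Call:
apply_moves([
  [2, 0, 8, 0, 0, 0, 0.3],
  [0, 0, 8, 0, 0, 0, 0.3],
  [0, 0, 6, 0, 0, 0, 0.3],
  [0, 0, 0, 0, 0, 0, 0.3],
])

```text
time: 4.9
tool_pos: [515.2, 239.1, 53.2]
tcp_rot: [-179.9, 0.0, 104.0]
ft_force: [0.1, 0.1, -0.0]
finger_gap: 59.6
grip_force: 0.0
```

Call:
apply_moves([
  [0, 0, 0, 0, 0, 0, 1],
  [0, 0, 0, 0, 0, 0, 1],
  [0, 0, 0, 0, 0, 0, 1],
  [0, 0, 0, 0, 0, 0, 1],
  [0, 0, 0, 0, 0, 0, 1],
], force=25)

```text
time: 5.52
tool_pos: [516.2, 239.5, 54.7]
tcp_rot: [180.0, -0.0, 104.0]
ft_force: [-0.9, -0.3, 4.4]
finger_gap: 22.9
grip_force: 24.9
```

Call:
apply_moves([
  [-1.05, -13.3, 0, 0, 0, -0.157, 1],
  [-1.05, -13.3, 0, 0, 0, -0.157, 1],
  [-1.05, -13.3, 0, 0, 0, -0.157, 1],
  [-1.05, -13.3, 0, 0, 0, -0.157, 1],
  [-1.05, -13.3, 0, 0, 0, -0.157, 1],
])

```text
time: 6.15
tool_pos: [464.4, 200.2, 54.8]
tcp_rot: [179.9, 0.1, 149.2]
ft_force: [5.7, -2.8, 0.5]
finger_gap: 22.9
grip_force: 25.4
```

Call:
apply_moves([
  [-1.05, -13.3, 0, 0, 0, -0.157, 1],
  [-1.05, -13.3, 0, 0, 0, -0.157, 1],
  [-1.05, -13.3, 0, 0, 0, -0.157, 1],
  [-1.05, -13.3, 0, 0, 0, -0.157, 1],
  [-0.5, -10, 0, 0, 0, -0.118, 1],
  [0, 0, 0, 0, 0, 0, 1],
])

```text
time: 6.9
tool_pos: [454.8, 138.8, 54.8]
tcp_rot: [-180.0, 0.2, -168.3]
ft_force: [5.8, -0.9, -1.5]
finger_gap: 22.9
grip_force: 25.2
```

Call:
apply_moves([
  [0, -3, 0, 0, 0, -0.04, 1],
  [0, -2, 0, 0, 0, -0.02, 1],
  [0, 0, 0, 0, 0, 0, 1],
])

```text
time: 7.28
tool_pos: [455.6, 136.6, 54.9]
tcp_rot: [179.8, 0.2, -164.9]
ft_force: [6.1, 9.2, -3.5]
finger_gap: 22.6
grip_force: 25.3
```

Call:
apply_moves([
  [0, 2, 0, 0, 0, 0, 0],
  [0, 0, 0, 0, 0, 0, 0],
  [0, 0, 0, 0, 0, 0, 0],
  [0, 0, 0, 0, 0, 0, 0],
  [0, 0, -25, 0, 0, 0, 0],
  [0, 0, -40, 0, 0, 0, 0],
  [0, 0, -40, 0, 0, 0, 0],
  [0, 0, -40, 0, 0, 0, 0],
  [0, 0, -20, 0, 0, 0, 0],
  [0, 0, 0, 0, 0, 0, 0],
])

```text
time: 8.52
tool_pos: [454.9, 136.8, 221.2]
tcp_rot: [-180.0, 0.2, -164.9]
ft_force: [-1.0, 0.2, -0.2]
finger_gap: 85.7
grip_force: 0.0
```

Run:
```python
from h import *
s=sensors.sense();p=s["tool_pos"];y0=s["tcp_rot"][2];print(p,y0,s["joint_pos"])
n=20;d=-13.2-(y0%360);ph=-np.radians(d)/n;c=np.radians(y0)
dx,dy=569-p[0],-5-p[1]
v=complex(dx*np.cos(c)+dy*np.sin(c),dx*np.sin(c)-dy*np.cos(c))/sum(np.exp(1j*ph*k) for k in range(n))
print(v,ph,(p[2]-200)/n)
```

```text
[454.8912395  136.78174615 221.19576256] -164.86821082932013 [ 1.05517654e+01 -1.28190468e+01  1.03482887e+02 -4.81408378e-03
  8.91164385e+01 -9.45799162e+01]
(-14.346144561356029+9.193667262687107j) 0.18180378287995153 1.0597881280986825
```

Call:
apply_moves([
  [-14.35, 9.2, 0, 0, 0, 0.1818, 0],
  [-14.35, 9.2, 0, 0, 0, 0.1818, 0],
  [-14.35, 9.2, 0, 0, 0, 0.1818, 0],
  [-14.35, 9.2, 0, 0, 0, 0.1818, 0],
  [-14.35, 9.2, 0, 0, 0, 0.1818, 0],
  [-14.35, 9.2, 0, 0, 0, 0.1818, 0],
  [-14.35, 9.2, 0, 0, 0, 0.1818, 0],
  [-14.35, 9.2, 0, 0, 0, 0.1818, 0],
  [-14.35, 9.2, 0, 0, 0, 0.1818, 0],
  [-14.35, 9.2, 0, 0, 0, 0.1818, 0],
  [-14.35, 9.2, 0, 0, 0, 0.1818, 0],
  [-14.35, 9.2, 0, 0, 0, 0.1818, 0],
  [-14.35, 9.2, 0, 0, 0, 0.1818, 0],
  [-14.35, 9.2, 0, 0, 0, 0.1818, 0],
  [-14.35, 9.2, 0, 0, 0, 0.1818, 0],
  [-14.35, 9.2, 0, 0, 0, 0.1818, 0],
  [-14.35, 9.2, 0, 0, 0, 0.1818, 0],
  [-14.35, 9.2, 0, 0, 0, 0.1818, 0],
  [-14.35, 9.2, 0, 0, 0, 0.1818, 0],
  [-14.35, 9.2, 0, 0, 0, 0.1818, 0],
])

```text
time: 11.02
tool_pos: [566.6, -5.6, 217.0]
tcp_rot: [180.0, 0.2, -13.6]
ft_force: [0.6, 0.1, 0.5]
finger_gap: 85.5
grip_force: 0.0
```

Call:
apply_moves([
  [0, 0, 0, 0, 0, 0, 0],
])

```text
time: 11.15
tool_pos: [566.6, -5.6, 217.5]
tcp_rot: [180.0, 0.1, -13.2]
ft_force: [-0.5, 0.6, -0.0]
finger_gap: 85.1
grip_force: 0.0
```

Run:
```python
from h import *
import pickle
c=optics.get_calibration("wrist");i=optics.snapshot("wrist");pickle.dump(c,open("w5.pkl","wb"));cv2.imwrite("pics/w5raw.png",i[:,:,::-1])
print(sensors.sense()["joint_pos"])
cv2.imwrite("pics/w5.png",cv2.convertScaleAbs(i[:,:,::-1],alpha=1.4))
print(proj("w",[(569,-5.2,98),(605.5,17.4,97),(698,155,50),(706,106,46)],c))
```

```text
[-5.71169286e+00  2.26884869e+00  8.96662793e+01  5.35844557e-03
  8.81658348e+01  9.73155488e+01]
[[323.27824005 212.31605753]
 [281.00322186 171.13035633]
 [ 92.88359543  90.6619899 ]
 [147.68079017  64.58892082]]
```

View pics/w5.png

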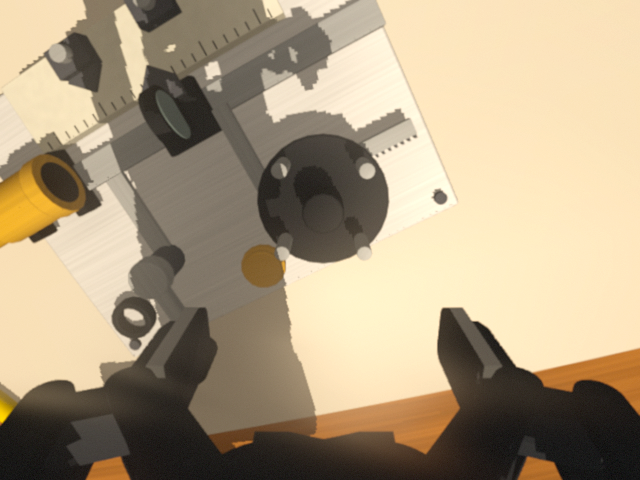

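Hub (323,213) and pegs (281,170) match predictions; the pointer tip shows at (147,66), the mark tip at (100,91), lever open.

```bash
cat >> h.py <<'E'
def tri(rays):
    A=np.zeros((3,3));b=np.zeros(3)
    for o,d in rays:
        d=d/np.linalg.norm(d);M=np.eye(3)-np.outer(d,d);A+=M;b+=M@o
    return np.linalg.solve(A,b)
def loc(p):
    a=np.radians(14);x,y=p[0]-578.5,p[1]-79.6
    return np.array([x*np.cos(a)+y*np.sin(a),-x*np.sin(a)+y*np.cos(a)])
E
python3 - <<'E'
from h import *
import pickle
np.set_printoptions(precision=1,suppress=True)
c1=pickle.load(open("w1.pkl","rb"));c5=pickle.load(open("w5.pkl","rb"))
m=tri([ray("top",tc(229,162)),ray("scene",sc(400,415)),ray("w",(500,302),c1),ray("w",(100,91),c5)])
p=tri([ray("scene",sc(322,384)),ray("w",(147,66),c5)])
print(m,loc(m),p,loc(p),(loc(m)-loc(p))[1]/12)
for z in(46,50,58): print(z,loc(plane("w",(100,91),z,c5)),loc(plane("w",(147,66),46,c5)))
E
```

```text
[698.9 154.3  45. ] [134.9  43.4] [705.5 106.7  45.4] [129.8  -4.4] 3.9857887646742114
46 [132.2  41. ] [129.5  -4.1]
50 [131.1  39.2] [129.5  -4.1]
58 [128.9  35.5] [129.5  -4.1]
```

Call:
apply_moves([
  [2.2, -0.9, 30, 0, 0, 0, 0],
  [0, 0, 40, 0, 0, 0, 0],
  [0, 0, 40, 0, 0, 0, 0],
  [0, 0, 25, 0, 0, 0, 0],
  [0, 0, 15, 0, 0, 0, 0],
  [0, 0, 12, 0, 0, 0, 0],
  [0, 0, 10, 0, 0, 0, 0],
  [0, 0, 0, 0, 0, 0, 0],
])

```text
time: 12.2
tool_pos: [570.0, -4.7, 46.9]
tcp_rot: [180.0, 0.0, -13.2]
ft_force: [-0.5, 1.1, -0.1]
finger_gap: 85.4
grip_force: 0.0
```

Call:
apply_moves([
  [0, 0, 2, 0, 0, 0, 1],
  [0, 0, 0, 0, 0, 0, 1],
  [0, 0, 0, 0, 0, 0, 1],
  [0, 0, 0, 0, 0, 0, 1],
  [0, 0, 0, 0, 0, 0, 1],
  [0, 0, 0, 0, 0, 0, 1],
], force=40)

```text
time: 12.95
tool_pos: [570.3, -6.0, 46.1]
tcp_rot: [179.9, -0.0, -13.2]
ft_force: [-3.9, -5.2, 4.9]
finger_gap: 30.9
grip_force: 39.6
```

Call:
apply_moves([
  [0, 0, 0, 0, 0, -0.15, 1],
  [0, 0, 0, 0, 0, -0.15, 1],
  [0, 0, 0, 0, 0, -0.15, 1],
  [0, 0, 0, 0, 0, -0.15, 1],
])

```text
time: 13.45
tool_pos: [570.2, -4.6, 46.1]
tcp_rot: [-180.0, -0.0, 21.5]
ft_force: [-4.1, 2.2, 5.5]
finger_gap: 30.5
grip_force: 39.9
```

Run:
```python
from h import *
s=sensors.sense();print(s["wrist_torque"],s["tcp_rot"],s["joint_pos"][5])
a=cv2.imread("pics/scene0.png").astype(int);b=optics.snapshot("scene")[:,:,::-1]
cv2.imwrite("pics/s2raw.png",b)
# pointer body displacement: dark mask centroid near carriage
c=optics.get_calibration("scene")
for n,i in(("0",a),("1",b.astype(int))):
    m=(i.max(2)<45)[300:345,360:450]; v,u=np.nonzero(m); print(n,len(u),u.mean()+360,v.mean()+300)
```

```text
[ 0.19599699  0.62973114 -0.05372692] [-1.79982267e+02 -3.94739731e-03  2.14666015e+01] 62.900918680743075
0 607 401.55354200988467 316.28995057660626
1 770 404.7051948051948 319.7688311688312
```

Call:
apply_moves([
  [0, 0, 0, 0, 0, -0.176, 1],
  [0, 0, 0, 0, 0, -0.176, 1],
  [0, 0, 0, 0, 0, -0.176, 1],
  [0, 0, 0, 0, 0, -0.176, 1],
  [0, 0, 0, 0, 0, -0.176, 1],
  [0, 0, 0, 0, 0, -0.176, 1],
  [0, 0, 0, 0, 0, -0.176, 1],
  [0, 0, 0, 0, 0, -0.176, 1],
  [0, 0, 0, 0, 0, -0.176, 1],
  [0, 0, 0, 0, 0, -0.176, 1],
  [0, 0, 0, 0, 0, -0.176, 1],
  [0, 0, 0, 0, 0, -0.176, 1],
  [0, 0, 0, 0, 0, -0.176, 1],
  [0, 0, 0, 0, 0, -0.176, 1],
  [0, 0, 0, 0, 0, -0.176, 1],
  [0, 0, 0, 0, 0, -0.176, 1],
  [0, 0, 0, 0, 0, -0.176, 1],
  [0, 0, 0, 0, 0, 0, 1],
])

```text
time: 15.75
tool_pos: [565.5, -6.0, 46.0]
tcp_rot: [180.0, -0.6, -167.2]
ft_force: [-30.2, -5.5, 26.7]
finger_gap: 30.9
grip_force: 41.9
```

Run:
```python
from h import *
import pickle
s=sensors.sense();print(s["tool_pos"],s["tcp_rot"],s["joint_pos"][5],s["wrist_torque"])
pics={}
for n in("scene","top","wrist"):
    pics[n]=(optics.snapshot(n),optics.get_calibration(n))
pickle.dump(pics,open("p6.pkl","wb"))
print(proj("scene",[(698.9,154.3,46)]),proj("top",[(698.9,154.3,46)]),proj("w",[(698.9,154.3,46)],pics["wrist"][1]))
# crops
def crop(n,u,v,w,h,f):
    i=pics[n][0][v:v+h,u:u+w]; return cv2.resize(i,(w*f,h*f),interpolation=cv2.INTER_CUBIC)
A=crop("scene",395,320,50,50,8);B=crop("top",182,180,50,50,8)
W=pics["wrist"][0]
out=np.zeros((600,800,3),np.uint8);out[:400,:400]=A;out[:400,400:]=B;out[400:,:267]=cv2.resize(W,(267,200))
out[400:,270:537]=cv2.resize(pics["scene"][0],(267,200));out[400:,540:]=cv2.resize(pics["top"][0],(260,200))
cv2.imwrite("pics/c6.png",cv2.convertScaleAbs(out[:,:,::-1],alpha=1.6))
```

```text
[565.5201898   -5.96225129  46.0093239 ] [ 179.96744663   -0.57506246 -167.22972413] -108.41013193606568 [-0.78302304  4.63231379  0.0399715 ]
[[422.43417905 348.10469921]] [[206.37456312 213.54439173]] [[530.02549368 530.40992207]]
```

Call:
apply_moves([
  [0, 0, 0, 0, 0, 0, 0],
  [0, 0, 0, 0, 0, 0, 0],
  [0, 0, 0, 0, 0, 0, 0],
  [0, 0, 0, 0, 0, 0, 0],
  [0, 0, -20, 0, 0, 0, 0],
  [0, 0, -40, 0, 0, 0, 0],
  [0, 0, -40, 0, 0, 0, 0],
  [0, 0, -10, 0, 0, 0, 0],
  [0, 0, 0, 0, 0, 0, 0],
])

```text
time: 17.02
tool_pos: [571.1, -4.8, 157.0]
tcp_rot: [-180.0, 0.1, -167.4]
ft_force: [0.6, 0.5, -0.8]
finger_gap: 85.4
grip_force: 0.0
```

Run:
```python
from h import *
s=sensors.sense();print(s["tool_pos"],s["tcp_rot"],s["joint_pos"][5])
c=optics.get_calibration("wrist");T=c["pose"];p=s["tool_pos"]
a0=np.radians(s["tcp_rot"][2]);a1=np.radians(194);d=a1-a0
Rz=np.array([[np.cos(d),-np.sin(d),0],[np.sin(d),np.cos(d),0],[0,0,1]])
for k in(50,60,75,90):
    m=np.array([698.9,154.3]); t=np.array([*(m-k*np.array([np.cos(a1),np.sin(a1)])),115])
    c2=dict(c);P=np.eye(4);P[:3,:3]=Rz@T[:3,:3];P[:3,3]=Rz@(T[:3,3]-p)+t;c2["pose"]=P
    print(k,t,P[:3,3],proj("w",[(*m,46),(*m,100)],c2).tolist())
go(757,168.8,115,194,6)
```

```text
[571.08499217  -4.82897668 156.99505504] [-1.79951518e+02  1.48754200e-01 -1.67379249e+02] -108.24911746415479
50 [747.41478631 166.39609478 115.        ] [669.76617158 148.2996347  280.53732476] [[321.9848210007323, 156.34639387466694], [321.3845449952844, 171.5426680495476]]
60 [757.11774358 168.81531374 115.        ] [679.46912884 150.71885366 280.53732476] [[321.9591998817668, 138.86117945063353], [321.34138294777733, 149.22510329704676]]
75 [771.67217947 172.44414217 115.        ] [694.02356473 154.34768209 280.53732476] [[321.92023637536755, 111.85244354662132], [321.27554186246425, 114.43491198582883]]
90 [786.22661536 176.0729706  115.        ] [708.57800063 157.97651052 280.53732476] [[321.8807194235938, 83.90449208428785], [321.2086375927243, 78.06037638337148]]
row 6 x -36.77 21.1 7.0 wz -0.004
```

Call:
apply_moves([
  [-36.8, 21.1, 0, 0, 0, -0.004, 0],
  [-36.8, 21.1, 0, 0, 0, -0.004, 0],
  [-36.8, 21.1, 0, 0, 0, -0.004, 0],
  [-36.8, 21.1, 0, 0, 0, -0.004, 0],
  [-36.8, 21.1, 10, 0, 0, -0.004, 0],
  [-36.8, 21.1, 32, 0, 0, -0.004, 0],
  [0, 0, 0, 0, 0, 0, 0],
  [0, 0, 0, 0, 0, 0, 0],
])

```text
time: 18.02
tool_pos: [755.2, 168.5, 111.3]
tcp_rot: [-180.0, -0.2, -166.0]
ft_force: [-0.8, -0.5, 1.2]
finger_gap: 85.5
grip_force: 0.0
```

Run:
```python
from h import *
import pickle
s=sensors.sense();print(s["tool_pos"],s["tcp_rot"],s["ft_force"])
c=optics.get_calibration("wrist");i=optics.snapshot("wrist");pickle.dump((i,c),open("p7.pkl","wb"))
p=proj("w",[(698.9,154.3,46)],c)[0];print(p)
u,v=int(p[0])-100,max(0,int(p[1])-75);print(u,v)
cv2.imwrite("pics/c7.png",cv2.convertScaleAbs(cv2.resize(i[v:v+150,u:u+200],(800,600),interpolation=2)[:,:,::-1],alpha=1.8))
```

```text
[755.19467942 168.4617641  111.31154922] [-179.99795034   -0.18597305 -165.9988345 ] [-0.84046474 -0.47998199  1.20314014]
[321.58045254 143.48553129]
221 68
```

View pics/c7.png

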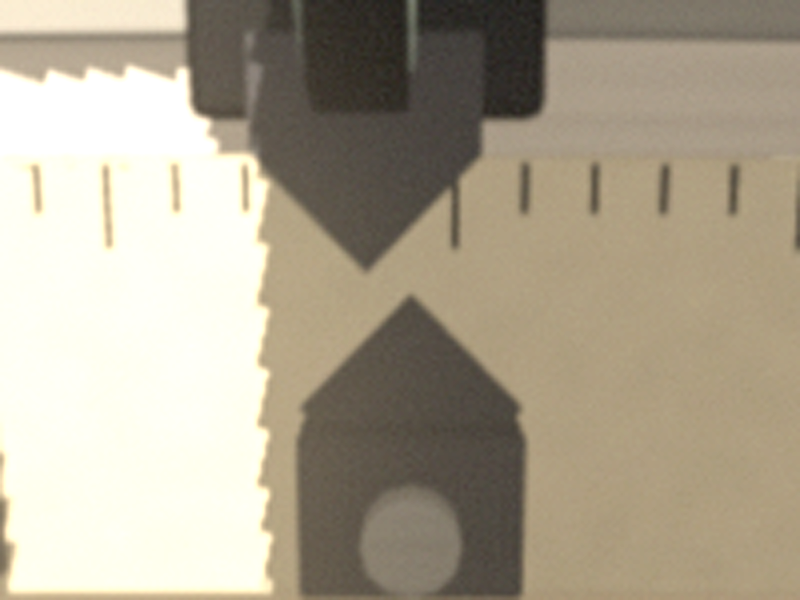

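Pointer tip at (367,271), mark tip at (411,295), about 7.2 px/mm: the pointer still has ≈6.0 mm to go in +y, i.e. +0.50 rad.

```bash
cat >> h.py <<'E'
def tips(i,c,yp):
    """tips (pixels) of pointer (from above) and mark (from below) around mark pixel yp, by edge-line fits"""
    g=cv2.GaussianBlur(cv2.cvtColor(i,cv2.COLOR_RGB2GRAY),(3,3),0).astype(float)
    out=[]
    u0,v0=int(round(yp[0])),int(round(yp[1]))
    for rows in (range(v0-24,v0-9),range(v0+4,v0+19)):
        L=[];R=[]
        for v in rows:
            row=g[v,u0-45:u0+46]; w=row<70/1.0*THR
            n,lab,st,_=cv2.connectedComponentsWithStats(w.astype(np.uint8)[None])
            if n<2: continue
            k=1+np.argmax(st[1:,4]); a,b=st[k,0],st[k,0]+st[k,2]-1
            if st[k,2]<4 or a==0 or b==90: continue
            f=lambda p,q:p+(row[p]-70*THR)/(row[p]-row[q])*(q-p)
            L.append((v,u0-45+f(a,a-1)));R.append((v,u0-45+f(b,b+1)))
        pl=np.polyfit(*np.array(L).T,1);pr=np.polyfit(*np.array(R).T,1)
        v=-(pl[1]-pr[1])/(pl[0]-pr[0]); out.append((np.polyval(pl,v),v,pl[0],pr[0],len(L)))
    return out
THR=0.85
E
python3 - <<'E'
from h import *
import h,pickle
i,c=pickle.load(open("p7.pkl","rb"))
g=cv2.cvtColor(i,cv2.COLOR_RGB2GRAY);print(g[68+55,221+60:221+130:5],g[68+85,221+60:221+150:5])
for t in(.75,.85,1,): 
    h.THR=t
    try: print(t,np.round(tips(i,c,(323,141.5)),2).tolist())
    except Exception as e: print(t,e)
go(568,-5.8,140,-167.4,6)
E
```

```text
[167 116  91  91  54  47  48  45  42  86  90  83  89  90] [164 121  94  93  94  92  77  46  47  44  43  79  88  89  89  88  88  89]
0.75 [[312.08, 134.21, 0.93, -1.0, 15.0], [323.18, 142.15, -0.92, 0.99, 15.0]]
0.85 [[312.11, 135.03, 0.96, -0.98, 15.0], [323.24, 141.5, -0.95, 0.99, 15.0]]
1 [[312.1, 135.94, 0.97, -0.98, 15.0], [323.31, 140.57, -0.96, 0.98, 15.0]]
row 6 x 37.23 -20.95 -4.38 wz 0.004
```

Call:
apply_moves([
  [37.2, -21, -32, 0, 0, 0.004, 0],
  [37.2, -21, 0, 0, 0, 0.004, 0],
  [37.2, -21, 0, 0, 0, 0.004, 0],
  [37.2, -21, 0, 0, 0, 0.004, 0],
  [37.2, -21, 0, 0, 0, 0.004, 0],
  [37.2, -21, 0, 0, 0, 0.004, 0],
  [0, 0, 30, 0, 0, 0, 0],
  [0, 0, 40, 0, 0, 0, 0],
  [0, 0, 20, 0, 0, 0, 0],
  [0, 0, 7, 0, 0, 0, 0],
  [0, 0, 0, 0, 0, 0, 0],
])

```text
time: 19.45
tool_pos: [569.0, -5.6, 49.3]
tcp_rot: [-180.0, 0.1, -167.4]
ft_force: [0.5, -0.1, 0.0]
finger_gap: 85.3
grip_force: 0.0
```

Call:
apply_moves([
  [0, 0, 0, 0, 0, 0, 1],
  [0, 0, 0, 0, 0, 0, 1],
  [0, 0, 0, 0, 0, 0, 1],
  [0, 0, 0, 0, 0, 0, 1],
  [0, 0, 0, 0, 0, 0, 1],
  [0, 0, 0, 0, 0, 0, 1],
], force=40)

```text
time: 20.2
tool_pos: [568.8, -5.2, 49.0]
tcp_rot: [180.0, 0.0, -167.4]
ft_force: [-2.2, 0.4, 5.2]
finger_gap: 31.2
grip_force: 39.4
```

Call:
apply_moves([
  [0, 0, 0, 0, 0, -0.101, 1],
  [0, 0, 0, 0, 0, -0.101, 1],
  [0, 0, 0, 0, 0, -0.101, 1],
  [0, 0, 0, 0, 0, -0.101, 1],
  [0, 0, 0, 0, 0, -0.101, 1],
  [0, 0, 0, 0, 0, 0, 1],
  [0, 0, 0, 0, 0, 0, 1],
])

```text
time: 21.08
tool_pos: [568.6, -4.9, 49.0]
tcp_rot: [180.0, 0.0, -138.4]
ft_force: [-3.5, 3.7, 7.0]
finger_gap: 30.8
grip_force: 39.6
```

Call:
apply_moves([
  [0, 0, 0, 0, 0, 0, 0],
  [0, 0, 0, 0, 0, 0, 0],
  [0, 0, 0, 0, 0, 0, 0],
  [0, 0, 0, 0, 0, 0, 0],
  [0, 0, -20, 0, 0, 0, 0],
  [0, 0, -40, 0, 0, 0, 0],
  [0, 0, -40, 0, 0, 0, 0],
  [0, 0, -8, 0, 0, 0, 0],
  [0, 0, 0, 0, 0, 0, 0],
])

```text
time: 22.2
tool_pos: [569.1, -5.6, 157.8]
tcp_rot: [-179.9, 0.1, -138.4]
ft_force: [0.3, 1.2, -0.4]
finger_gap: 85.8
grip_force: 0.0
```

```bash
python3 -c "
from h import *
s=sensors.sense();print(s['joint_pos'][5],s['tcp_rot'])
go(755.2,168.5,157,194,6)"
```

```text
-137.27214734905095 [-1.79901276e+02  9.07512599e-02 -1.38449837e+02]
row 6 x -41.76 9.66 0.13 wz 0.0801
```

Call:
apply_moves([
  [-41.8, 9.7, 0, 0, 0, 0.08, 0],
  [-41.8, 9.7, 0, 0, 0, 0.08, 0],
  [-41.8, 9.7, 0, 0, 0, 0.08, 0],
  [-41.8, 9.7, 0, 0, 0, 0.08, 0],
  [-41.8, 9.7, 10, 0, 0, 0.08, 0],
  [-41.8, 9.7, 36, 0, 0, 0.08, 0],
  [0, 0, 0, 0, 0, 0, 0],
  [0, 0, 0, 0, 0, 0, 0],
])

```text
time: 23.2
tool_pos: [753.4, 168.6, 108.3]
tcp_rot: [180.0, -0.2, -165.9]
ft_force: [0.6, 0.3, 0.5]
finger_gap: 85.1
grip_force: 0.0
```

```bash
cat > chk.py <<'E'
from h import *
import h
np.set_printoptions(precision=2,suppress=True)
s=sensors.sense();print(s["tool_pos"],s["tcp_rot"])
c=optics.get_calibration("wrist");i=optics.snapshot("wrist")
p=proj("w",[(698.9,154.3,46)],c)[0];p=p+np.array([0.9,-2]);print(p)
for t in(.75,.85,.95):
    h.THR=t
    try: print(t,np.round(tips(i,c,p),2).tolist())
    except Exception as e: print(t,e)
    try:
        T=tips(i,c,p); print([loc(plane("w",q[:2],46,c)) for q in T])
    except Exception as e: pass
E
python3 chk.py
```

```text
[753.38 168.63 108.32] [ 180.     -0.19 -165.9 ]
[321.56 145.15]
0.75 [[322.22, 138.25, 0.94, -1.01, 15.0], [322.36, 146.03, -0.93, 1.0, 15.0]]
[array([129.98,  44.23]), array([134.27,  44.31])]
0.85 [[322.39, 139.13, 0.96, -0.99, 15.0], [322.39, 145.3, -0.95, 0.99, 15.0]]
[array([130.46,  44.33]), array([133.87,  44.33])]
0.95 [[322.36, 139.74, 0.96, -0.99, 15.0], [322.46, 144.74, -0.96, 0.99, 15.0]]
[array([130.8 ,  44.31]), array([133.56,  44.37])]
```

```bash
python3 -c "
from h import *
go(455.2,136.8,158,-166,7)"
```

```text
row 7 x 42.57 5.98 -6.7 wz 0.0002
```

Call:
apply_moves([
  [42.6, 6, -40, 0, 0, 0, 0],
  [42.6, 6, -10, 0, 0, 0, 0],
  [42.6, 6, 0, 0, 0, 0, 0],
  [42.6, 6, 0, 0, 0, 0, 0],
  [42.6, 6, 0, 0, 0, 0, 0],
  [42.6, 6, 0, 0, 0, 0, 0.2],
  [42.6, 6, 0, 0, 0, 0, 0.3],
  [0, 0, 0, 0, 0, 0, 0.3],
  [0, 0, 0, 0, 0, 0, 0.3],
])

```text
time: 24.38
tool_pos: [456.4, 137.2, 162.9]
tcp_rot: [-180.0, 0.3, -166.0]
ft_force: [-0.2, -0.4, 0.9]
finger_gap: 59.7
grip_force: 0.0
```

```bash
python3 -c "
from h import *
go(455.2,136.8,54.5,-166,1)"
```

```text
row 1 x 1.21 -0.09 108.36 wz 0.0006
```

Call:
apply_moves([
  [1.2, 0, 40, 0, 0, 0, 0.3],
  [0, 0, 35, 0, 0, 0, 0.3],
  [0, 0, 20, 0, 0, 0, 0.3],
  [0, 0, 13, 0, 0, 0, 0.3],
  [0, 0, 0, 0, 0, 0, 0.3],
  [0, 0, 0, 0, 0, 0, 1],
  [0, 0, 0, 0, 0, 0, 1],
  [0, 0, 0, 0, 0, 0, 1],
  [0, 0, 0, 0, 0, 0, 1],
  [0, 0, 0, 0, 0, 0, 1],
], force=25)

```text
time: 25.62
tool_pos: [454.9, 137.2, 53.5]
tcp_rot: [-180.0, 0.1, -166.0]
ft_force: [-1.4, 0.6, 5.8]
finger_gap: 23.4
grip_force: 25.1
```

Gripped. Swing home (clockwise).

Call:
apply_moves([
  [-1.05, 13.3, 0, 0, 0, 0.157, 1],
  [-1.05, 13.3, 0, 0, 0, 0.157, 1],
  [-1.05, 13.3, 0, 0, 0, 0.157, 1],
  [-1.05, 13.3, 0, 0, 0, 0.157, 1],
  [-1.05, 13.3, 0, 0, 0, 0.157, 1],
  [-1.05, 13.3, 0, 0, 0, 0.157, 1],
  [-1.05, 13.3, 0, 0, 0, 0.157, 1],
  [-1.05, 13.3, 0, 0, 0, 0.157, 1],
  [-1.05, 13.3, 0, 0, 0, 0.157, 1],
  [0, 0, 0, 0, 0, 0, 1],
])

```text
time: 26.88
tool_pos: [505.1, 236.1, 53.5]
tcp_rot: [179.8, 0.1, 113.0]
ft_force: [2.5, -2.3, 6.0]
finger_gap: 23.6
grip_force: 25.6
```

Call:
apply_moves([
  [-0.5, 7, 0, 0, 0, 0.08, 1],
  [-0.5, 6, 0, 0, 0, 0.077, 1],
  [0, 0, 0, 0, 0, 0, 1],
])

```text
time: 27.25
tool_pos: [517.0, 240.0, 53.5]
tcp_rot: [179.8, -0.0, 104.2]
ft_force: [3.1, -0.2, 6.8]
finger_gap: 23.2
grip_force: 25.6
```

Call:
apply_moves([
  [0, 3, 0, 0, 0, 0, 1],
  [0, 0, 0, 0, 0, 0, 1],
])

```text
time: 27.5
tool_pos: [517.5, 240.2, 53.4]
tcp_rot: [-179.9, 0.0, 104.3]
ft_force: [-6.9, -2.5, 14.8]
finger_gap: 23.1
grip_force: 26.4
```

Call:
apply_moves([
  [0, 3, 0, 0, 0, 0, 1],
  [0, 0, 0, 0, 0, 0, 1],
])

```text
time: 27.75
tool_pos: [517.5, 240.2, 53.1]
tcp_rot: [-179.5, 0.0, 104.3]
ft_force: [-21.5, -8.3, 25.3]
finger_gap: 23.1
grip_force: 27.9
```

Call:
apply_moves([
  [0, -5, 0, 0, 0, 0, 0.3],
  [0, 0, 0, 0, 0, 0, 0.3],
  [0, 0, 0, 0, 0, 0, 0.3],
  [0, 0, 0, 0, 0, 0, 0.3],
  [0, 0, -25, 0, 0, 0, 0.3],
  [0, 0, -40, 0, 0, 0, 0.3],
  [0, 0, -40, 0, 0, 0, 0],
  [0, 0, 0, 0, 0, 0, 0],
])

```text
time: 28.75
tool_pos: [519.3, 240.9, 161.9]
tcp_rot: [179.6, -0.0, 104.1]
ft_force: [1.1, -0.3, -0.2]
finger_gap: 85.3
grip_force: 0.0
```

```bash
python3 -c "
from h import *
go(753.4,168.6,158,-166,10)"
```

```text
row 10 x -25.8 8.53 0.39 wz -0.1569
```

Call:
apply_moves([
  [-25.8, 8.5, 0, 0, 0, -0.157, 0],
  [-25.8, 8.5, 0, 0, 0, -0.157, 0],
  [-25.8, 8.5, 0, 0, 0, -0.157, 0],
  [-25.8, 8.5, 0, 0, 0, -0.157, 0],
  [-25.8, 8.5, 0, 0, 0, -0.157, 0],
  [-25.8, 8.5, 0, 0, 0, -0.157, 0],
  [-25.8, 8.5, 0, 0, 0, -0.157, 0],
  [-25.8, 8.5, 0, 0, 0, -0.157, 0],
  [-25.8, 8.5, 14, 0, 0, -0.157, 0],
  [-25.8, 8.5, 36, 0, 0, -0.157, 0],
  [0, 0, 0, 0, 0, 0, 0],
  [0, 0, 0, 0, 0, 0, 0],
])

```text
time: 30.25
tool_pos: [749.8, 167.3, 106.5]
tcp_rot: [180.0, -0.1, -166.1]
ft_force: [-0.9, -0.4, 0.4]
finger_gap: 85.6
grip_force: 0.0
```

```bash
python3 chk.py
```

```text
[749.85 167.35 106.5 ] [ 180.     -0.09 -166.05]
[322.02 151.99]
0.75 [[322.85, 145.07, 0.95, -1.0, 15.0], [322.9, 152.51, -0.91, 1.0, 15.0]]
[array([129.96,  44.34]), array([134.08,  44.36])]
0.85 [[322.9, 145.78, 0.97, -0.99, 15.0], [323.0, 151.87, -0.95, 0.99, 15.0]]
[array([130.35,  44.36]), array([133.72,  44.41])]
0.95 [[323.1, 146.6, 0.98, -0.97, 15.0], [322.99, 151.29, -0.96, 0.99, 15.0]]
[array([130.81,  44.47]), array([133.4 ,  44.41])]
```

```bash
python3 -c "
from h import *
go(232,553,230,157,16)"
```

```text
row 16 x 34.36 22.54 -7.6 wz 0.0403
```

Call:
apply_moves([
  [0, 0, -40, 0, 0, 0, 0],
  [0, 0, -40, 0, 0, 0, 0],
  [34.4, 22.5, -40, 0, 0, 0.04, 0],
  [34.4, 22.5, 0, 0, 0, 0.04, 0],
  [34.4, 22.5, 0, 0, 0, 0.04, 0],
  [34.4, 22.5, 0, 0, 0, 0.04, 0],
  [34.4, 22.5, 0, 0, 0, 0.04, 0],
  [34.4, 22.5, 0, 0, 0, 0.04, 0],
  [34.4, 22.5, 0, 0, 0, 0.04, 0],
  [34.4, 22.5, 0, 0, 0, 0.04, 0],
  [34.4, 22.5, 0, 0, 0, 0.04, 0],
  [34.4, 22.5, 0, 0, 0, 0.04, 0],
  [34.4, 22.5, 0, 0, 0, 0.04, 0],
  [34.4, 22.5, 0, 0, 0, 0.04, 0],
  [34.4, 22.5, 0, 0, 0, 0.04, 0],
  [34.4, 22.5, 0, 0, 0, 0.04, 0],
  [34.4, 22.5, 0, 0, 0, 0.04, 0],
  [34.4, 22.5, 0, 0, 0, 0.04, 0],
  [0, 0, 0, 0, 0, 0, 0],
  [0, 0, 0, 0, 0, 0, 0],
])

```text
time: 32.8
tool_pos: [229.9, 550.4, 229.1]
tcp_rot: [179.8, 0.0, 157.4]
ft_force: [0.2, -0.1, -0.9]
finger_gap: 85.5
grip_force: 0.0
```

Run:
```python
from h import *
for n,(u,v) in (("scene",sc(674,218)),("top",tc(75,436))):
    a=cv2.imread(f"pics/{n}0.png");b=np.ascontiguousarray(optics.snapshot(n)[:,:,::-1])
    u,v=int(u),int(v);r_=11
    for nm,i in(("before",a),("after",b)):
        m=(i[v-r_:v+r_+1,u-r_:u+r_+1].max(2)<45).astype(np.uint8)
        k,l,st,ce=cv2.connectedComponentsWithStats(m); j=l[r_,r_]; print(n,nm,st[j,4],ce[j]+[u-r_,v-r_])
    d=(np.abs(a.astype(int)-b).max(2)>60).astype(np.uint8);k,l,st,ce=cv2.connectedComponentsWithStats(d)
    print([(s_[4],q.round().tolist()) for s_,q in zip(st[1:],ce[1:]) if s_[4]>12])
```

```text
scene before 242 [509.93801653 283.42975207]
scene after 236 [509.83474576 283.98728814]
[(np.int32(95), [468.0, 197.0]), (np.int32(13), [567.0, 203.0]), (np.int32(24), [380.0, 223.0]), (np.int32(25), [394.0, 226.0]), (np.int32(29), [359.0, 239.0]), (np.int32(22), [492.0, 243.0]), (np.int32(29), [402.0, 252.0]), (np.int32(199), [340.0, 259.0]), (np.int32(27), [370.0, 256.0]), (np.int32(27), [383.0, 260.0]), (np.int32(151), [409.0, 279.0]), (np.int32(62), [393.0, 284.0]), (np.int32(20), [623.0, 285.0]), (np.int32(32), [362.0, 291.0]), (np.int32(31), [375.0, 295.0]), (np.int32(1247), [415.0, 316.0]), (np.int32(329), [410.0, 336.0]), (np.int32(50), [590.0, 335.0])]
top before 97 [165.63917526 287.51546392]
top after 96 [165.48958333 286.60416667]
[(np.int32(964), [221.0, 229.0]), (np.int32(16), [269.0, 235.0]), (np.int32(18), [258.0, 238.0]), (np.int32(15), [271.0, 244.0]), (np.int32(15), [260.0, 247.0]), (np.int32(41), [298.0, 247.0]), (np.int32(20), [286.0, 252.0]), (np.int32(31), [241.0, 262.0]), (np.int32(17), [250.0, 262.0]), (np.int32(18), [289.0, 264.0]), (np.int32(21), [253.0, 273.0]), (np.int32(20), [280.0, 279.0]), (np.int32(20), [268.0, 282.0]), (np.int32(73), [103.0, 303.0]), (np.int32(30), [152.0, 324.0]), (np.int32(20), [51.0, 325.0]), (np.int32(21), [198.0, 339.0]), (np.int32(39), [98.0, 366.0]), (np.int32(71), [235.0, 376.0]), (np.int32(20), [50.0, 369.0]), (np.int32(15), [220.0, 408.0]), (np.int32(64), [5.0, 434.0])]
```

```bash
python3 -c "
from h import *
print(r.hand_in())"
```

```text
the job is handed in; nothing more can be done
None
```

I swung the clamp open, turned the wheel until pointer and mark were within about 0.1 mm in the wrist view, and swung the clamp home against its stop. The setting held, the eyecup and lens cell showed no change, and the job is handed in (about 33 s on the clock); no verdict came back.

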